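# Count along the sorter rail and push the staple box into the third gap

## Task

Count off the gaps of the grey supplies sorter with a fingertip on its back rail: touch the rail behind the first gap from the left (as the robot sees it), then behind the second, then behind the third, sliding along or tapping. Then push the box of staples that lies in front of the sorter lengthwise into that third gap until it is fully home against the back, without lifting it or tipping it over. Leave everything else where it is.

Things in the scene. Friction and masses are not known exactly. Their poses are not given: they have to be found in the camera images.
- sorter: Supplies sorter, grey sheet metal, fixed, 347 mm wide: six equal gaps side by side, open in front, on top and below, so that things slide in on the worktop. Origin: worktop level, middle of the width, plane of the dividers' front ends. x points into the gaps (away from the robot), y to the left along the row, z up. Some gaps hold other supplies and count all the same; the third is empty.
- sorter_stop (a point): The middle of the foot of the sorter's back wall face, the stop, 50 mm (x) from the sorter's origin; axes the same. Gaps are 52 mm wide, 57 mm from centre to centre; from the left, gap k has its centre at y = (3.5 - k) x 57 mm, the third at y = +28.5 mm. The 7 dividers are 5 to 6 mm thick, round in front, 35 mm high (45 mm in the last 18 mm before the wall); wall 40 mm high plus the rail.
- rail_1: Piece of the aluminium back rail behind the first gap from the left. The rail lies on the back wall in six pieces, one behind each gap, 8 mm apart: each a rigid rounded bar 49 mm long (y), 16 mm deep (x), 10 mm high, its flat top 50 mm above the worktop. Origin: centre of its underside, 10 mm below its top, 53 mm (x) from the sorter's origin; axes as the sorter's.
- rail_2: The piece of the back rail behind the second gap from the left; same size, origin and axes.
- rail_3: The piece of the back rail behind the third gap from the left; same size, origin and axes.
- staple_box: The box of staples: a closed green and white carton, 42 mm wide (its x), 68 mm long (its y), 19 mm high, about 0.12 kg, loose on the worktop in front of the sorter, its long side pointing roughly at it (turned up to about 0.5 rad). Origin: centre of its underside. It slides with ordinary friction.
- box_centre (a point): The centre of the box of staples, 9.5 mm above its underside; axes as the box's. With the box home lengthwise it is 16 mm inside the plane of the dividers' front ends, and the box's near end stands 18 mm out of the gap.
- label_roll: A white label roll lying on its side, 44 mm across, 30 mm high, loose in the second, fourth or fifth gap; leave it. Origin: centre of its underside.
- clip: A large red bulldog clip, 43 x 41 x 17 mm, loose in the second, fourth or fifth gap; leave it. Origin: centre of its underside.
- eraser: A pink eraser, 20 x 44 x 12 mm, loose in the second, fourth or fifth gap; leave it. Origin: centre of its underside.
- notes: A block of yellow sticky notes, 50 x 50 x 24 mm, loose on the worktop well to the left; leave it. Origin: centre of its underside.
- marker: A marker pen lying on the worktop well to the right, 17 x 132 x 19 mm, loose; leave it. Origin: centre of its underside.
There are look-alikes about, which are no part of the job. What is meant by the staple_box is not black, pink or turquoise, and is the larger of those in its own colour.

How it is judged:
By the outcome, as a careful person would: the job done as asked, in the order asked, and still so for the second after the job is handed in, with the robot touching nothing.
It also fails if it takes over 54 s, if anything falls off the work surface, if the arm or the gripper's body presses on something with over 40 N, if the wrist force passes 120 N, or if a joint passes its speed limit or range.

## Robot

A 6-joint arm with a two-finger parallel gripper is mounted at the origin on a cart in front of the work surface, level with it; the furniture and walls round the work are solid. World frame = base frame: x ahead of the robot, y to its left, z up, the work surface at z = 0. Lengths are in m, angles in rad, forces in N, time in s.
With the tool pointing down it reaches from about 0.425 to 0.95 m from the base axis. Payload 3.5 kg.
Tool frame: the origin (TCP) lies between the finger pads; the fingertips stand 19 mm ahead of it and the grasp point (between the pads) is the TCP (ctrl.nose_length is the distance from the TCP to the fingertips, in m); z points along the fingers, y is the line along which they close (so a half turn about z gives the same grasp; the last joint's range is limited). The gripper opens to 85 mm and grips with 20 to 120 N. Pads are 22 mm wide; open, the fingers measure 114 mm over their backs; the gripper's body (76 mm by 85 mm) begins 54 mm behind the grasp point. The pads swing forward as they close: fully open they stand 13 mm farther back than shut.
Start: joints at [-1.308, 0.286, 1.577, -0, 1.279, -0.15], TCP at [0.271, -0.618, 0.25] pointing down, gripper open.
Joint ranges: [-2.77, 2.77], [-0.9, 2.22], [0.21, 2.48], [-1.53, 4.67], [0.24, 2.81], [-2.84, 2.84]. Speed limits (rad/s): [2.79, 2.79, 3.14, 3.14, 3.14, 3.14].

## Interface

Orientations are given as a unit quaternion [x, y, z, w].
In Python, from plant import ctrl gives the robot as it stands.
- The arm moves only by the tool apply_moves, never from a script. Its argument "series" is a list of rows, each a list of 6 numbers: the shift along the world's x, y, z scaled (see below), then the turn, a rotation vector about the world's x, y, z scaled (see below). A call has 1 to 20 rows; each row is the pose to reach, as a shift and turn from the pose commanded when the call began; what a row does not reach only later rows make up. The controller multiplies each number of a shift by 0.8 m and each number of a turn by 45 degrees. A row lasts 1/8 s, in which the tool goes at most 62.5 mm and 10.7 degrees, less where a joint would pass 70% of its speed; a pose out of reach is approached as far as the arm can. A call with a number of a shift or a turn outside -1 to 1 is refused whole. A call with a gripper value outside its range is refused whole. "jaw" is the opening, from 0 (shut) to 1 (fully open), set as the call begins (left out, the last holds). The fingers move at their own pace and stop on an object; "squeeze" is the grip in N (left out, the last holds). Time passes only in rows, so rows that repeat a pose let the fingers close. It gives the time, the measured TCP pose, the force, the opening and the grip force at its end, in the units of the state.
- ctrl.get_state(): the state, without advancing time (a new reading comes with each control period).
- ctrl.read_camera(name): name is "scene" or "top" or "wrist"; returns the picture (480x640x3 uint8, red, green, blue); there is no depth.
- ctrl.get_calibration(name): a dict with "fx", "fy", "cx", "cy" (pixels), "dist_coeffs" ([k1, k2, p1, p2, k3] as OpenCV has them; the pictures are not rectified), "xyz" and "orientation" of the camera in the world; the wrist camera has in their place "hand_eye" (4x4, takes a point from camera to tool coordinates, whose origin is the TCP and whose axes are the flange's). Camera axes: x right, y up, looking along -z (the intrinsics and any distortion apply to the point x, -y, -z); pixel columns grow to the right and rows downward; lengths in m; the calibration is good to about 2 mm. A picture is of the moment at which its call begins: read the wrist's pose just before it. get_calibration takes no time and is no camera call.
- ctrl.sign_off(): hands the job in; it is judged then, once.
Trained networks look in the newest picture that a camera, given by its name, has taken for a name from the list of things; names that differ only in an ending like _2 or _b are one class to them, and where a whole thing is asked for, a point or a joint stands for the part that bears it (a point fixed in the world has none). Each returns a list of dicts, best first, with "p" (0 to 1); they miss things now and then, are a little off and sometimes report something else, mostly with a low value. They report only what shows in the picture. A call takes as long as a camera call. They do not tell look-alikes from the thing itself.
- ctrl.boxes_of(thing, camera): "xy" ([column, row] as shares, 0 to 1, of the picture: columns of its width, rows of its height, amid what is visible of it).
- ctrl.silhouettes(thing, camera): "pixels" (480x640 bool, what is visible of it) and "xy" ([column, row] as shares, 0 to 1, of the picture: columns of its width, rows of its height, amid what is visible of it).
The state is a dict: "time": time; "qpos": joint angles; "dq": joint speeds; "joint_efforts": joint torques, N m; "eef_pos": TCP position; "tcp_rot": TCP orientation; "contact_force": force on the tool from outside, world axes, zero at the start; "wrist_torque": the same for the moment, N m; "opening": opening from 0.0 (shut) to 1.0 (fully open); "finger_force": force on a finger pad.
Only numpy, scipy, OpenCV 4.12 (cv2) and the standard library are available. Lean on these libraries where they do the work, as an engineer would, in place of code of your own. Each camera call takes 0.05 s, during which the arm holds its last target. There are 200 camera calls.

## Working session

There is one attempt and no reset: what is moved stays moved. The work goes in short steps, Python scripts to look and compute and a tool call to move; the robot and the scene stay as the last step left them, time stands still between calls to the robot, and variables do not carry over. Pictures are saved under pics/ and viewed, at most 10 in all, crops included, and the job is handed in when it is done.

Besides the shell and the picture viewer there is one more tool, called after "Request:" as name(argument=value, ...) on one line, values as JSON. apply_moves: Moves the arm, as the interface text tells. Shifts and turns lie within -1 to 1; 1 stands for 0.8 m of shift or 45 degrees of turn. Its arguments: {"type":"object","properties":{"series":{"type":"array"},"jaw":{"type":"number"},"squeeze":{"type":"number"}},"required":["series"]}

```bash
mkdir -p pics; ls
cat > h.py <<'E'
import numpy as np, cv2
from scipy.spatial.transform import Rotation as R
from plant import ctrl
def cam(name,st=None):
    c=ctrl.get_calibration(name)
    K=np.array([[c["fx"],0,c["cx"]],[0,c["fy"],c["cy"]],[0,0,1]]);d=np.array(c["dist_coeffs"],float)
    T=np.eye(4)
    if "hand_eye" in c:
        T[:3,:3]=R.from_quat(st["tcp_rot"]).as_matrix();T[:3,3]=st["eef_pos"];T=T@np.array(c["hand_eye"])
    else:
        T[:3,:3]=R.from_quat(c["orientation"]).as_matrix();T[:3,3]=c["xyz"]
    return K,d,T
def p2w(px,z,C):
    K,d,T=C
    u=cv2.undistortPoints(np.array(px,float).reshape(-1,1,2),K,d)[:,0]
    r=np.c_[u[:,0],-u[:,1],-np.ones(len(u))]@T[:3,:3].T
    return T[:3,3]+r*((z-T[2,3])/r[:,2])[:,None]
def w2p(P,C):
    K,d,T=C
    q=(np.array(P,float)-T[:3,3])@T[:3,:3]
    return cv2.projectPoints(q*[1,-1,-1],np.zeros(3),np.zeros(3),K,d)[0][:,0]
def save(im,n): cv2.imwrite("pics/"+n,im[...,::-1])
E
python3 - <<'E'
from h import *
for n in("top","scene"):
    im=ctrl.read_camera(n);save(im,n+"0.png");C=cam(n);print(n,C[2][:3,3])
    for t in("staple_box","rail_1","sorter"):
        for b in ctrl.boxes_of(t,n)[:8]:
            px=np.array(b["xy"])*[640,480];print(t,round(b["p"],2),px.round(),p2w(px,{'rail_1':.05,'staple_box':.019,'sorter':.03}[t],C).round(3)[0])
print(ctrl.get_state())
E
```

```text
pics
top [ 0.34329984 -0.09761555  1.38019388]
staple_box 0.91 [367. 263.] [ 0.491 -0.18   0.019]
staple_box 0.76 [270. 263.] [0.495 0.065 0.019]
staple_box 0.72 [313. 256.] [ 0.511 -0.044  0.019]
staple_box 0.72 [233. 255.] [0.519 0.159 0.019]
staple_box 0.7 [500. 247.] [ 0.522 -0.518  0.019]
rail_1 0.55 [287. 187.] [0.683 0.019 0.05 ]
rail_1 0.48 [266. 184.] [0.692 0.071 0.05 ]
rail_1 0.44 [314. 187.] [ 0.683 -0.05   0.05 ]
sorter 0.73 [318. 192.] [ 0.675 -0.059  0.03 ]
scene [ 0.29041735 -1.44426568  0.85666642]
staple_box 0.8 [300. 287.] [ 0.488 -0.197  0.019]
staple_box 0.76 [336. 368.] [ 0.51  -0.537  0.019]
staple_box 0.55 [300. 259.] [ 0.514 -0.05   0.019]
staple_box 0.5 [289. 245.] [0.496 0.046 0.019]
rail_1 0.61 [348. 233.] [0.681 0.021 0.05 ]
rail_1 0.47 [348. 226.] [0.691 0.068 0.05 ]
sorter 0.97 [349. 261.] [ 0.649 -0.11   0.03 ]
{'time': 0.4, 'qpos': array([-1.30800202e+00,  2.86438130e-01,  1.57688934e+00, -2.09297023e-07,
        1.27858179e+00, -1.49993973e-01]), 'dq': array([ 7.23474533e-05, -2.09008191e-03, -3.44150339e-03,  1.33739396e-03,
        1.96181303e-03,  3.44541818e-04]), 'joint_efforts': array([-2.49684590e-04, -4.05286109e+01, -2.92353576e+01, -1.40662278e-04,
        1.98951042e-03, -3.01732037e-06]), 'eef_pos': array([ 0.27079454, -0.61820641,  0.25013002]), 'tcp_rot': array([ 9.78776213e-01,  2.04931939e-01, -9.02345770e-06, -1.58042562e-04]), 'contact_force': array([ 0.37067513, -0.5014576 ,  0.40944937]), 'wrist_torque': array([ 0.05184251, -0.03005433, -0.00222451]), 'finger_force': 0.0, 'opening': 1.0008982062839218}
```

```bash
python3 -c "
import cv2
a=cv2.imread('pics/top0.png')[150:290,210:410]
cv2.imwrite('pics/top0c.png',cv2.resize(a,(800,560),interpolation=3))"
```

```text
(no output)
```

View pics/top0c.png

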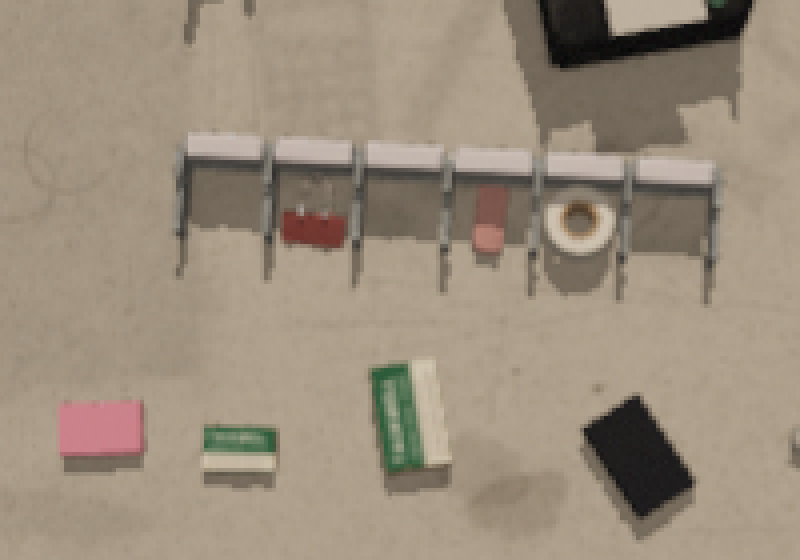

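View pics/top0.png

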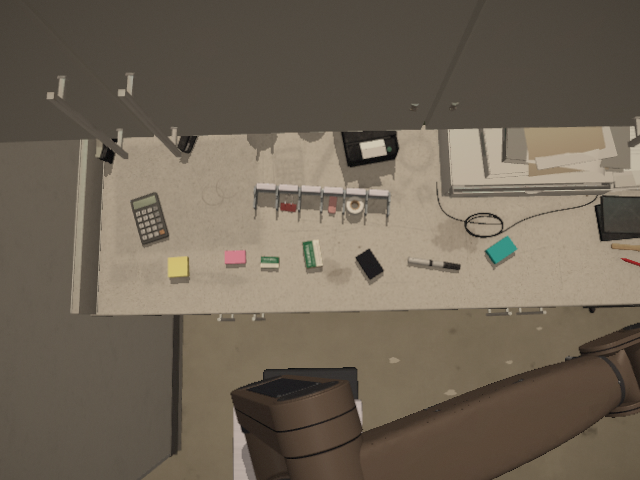

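The large green/white carton is at about (313,254) and the small green/white look-alike at (270,263). Pink is at (235,257), black at (369,264) and turquoise at (500,248). The large green one fits, and the crop shows it clearly: bigger, and in front of gap 3. Gap 2 holds the clip, gap 4 the eraser, gap 5 the roll, and gap 3 is empty.

Run:
```python
from h import *
C=cam("top")
px=np.array([[224,147],[314,152],[405,156],[494,162],[585,167],[676,171]])/4+[210,150]
P=p2w(px,.05,C);print(P.round(4)); d=P[0]-P[5];print(np.linalg.norm(d),np.arctan2(-d[0],d[1]))
b=np.array([[370,368],[434,359],[452,463],[388,472]])/4+[210,150]
Q=p2w(b,.019,C);print(Q.round(4),Q.mean(0))
print(ctrl.get_calibration("wrist"))
```

```text
[[ 0.6857  0.0708  0.05  ]
 [ 0.6811  0.0138  0.05  ]
 [ 0.6771 -0.0437  0.05  ]
 [ 0.6719 -0.0997  0.05  ]
 [ 0.6673 -0.1568  0.05  ]
 [ 0.6634 -0.2138  0.05  ]]
0.28551173144002473 -0.07814644708236804
[[ 0.5471 -0.0182  0.019 ]
 [ 0.552  -0.0589  0.019 ]
 [ 0.4855 -0.0692  0.019 ]
 [ 0.4806 -0.0287  0.019 ]] [ 0.51632233 -0.043751    0.019     ]
{'fx': 379.1654014164943, 'fy': 379.1654014164943, 'cx': 318.58005430466716, 'cy': 237.84502643618652, 'dist_coeffs': array([-0.02744472,  0.        ,  0.        ,  0.        ,  0.        ]), 'hand_eye': array([[ 6.12358748e-04,  9.52013888e-01,  3.06054213e-01,
         7.89719351e-02],
       [ 9.99999806e-01, -6.17976308e-04, -7.85370708e-05,
        -6.22778571e-04],
       [ 1.14365871e-04,  3.06054202e-01, -9.52014082e-01,
        -1.24462771e-01],
       [ 0.00000000e+00,  0.00000000e+00,  0.00000000e+00,
         1.00000000e+00]])}
```

View pics/scene0.png

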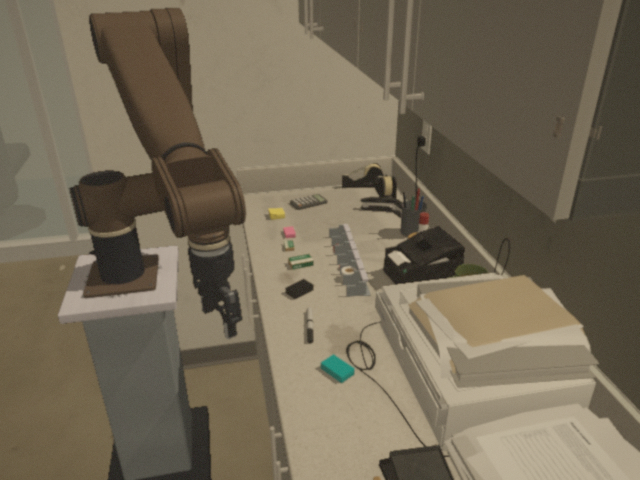

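The scene picture shows a clear approach above the sorter, with cabinets only farther back and high. I'll go above the place and look from close by.

Request:
apply_moves(series=[[0.375,0.735,0,0,0,-0.625],[0.375,0.735,0,0,0,-0.625],[0.375,0.735,0,0,0,-0.625],[0.375,0.735,0,0,0,-0.625],[0.375,0.735,0,0,0,-0.625],[0.375,0.735,0,0,0,-0.625],[0.375,0.735,0,0,0,-0.625],[0.375,0.735,0,0,0,-0.625],[0.375,0.735,0,0,0,-0.625],[0.375,0.735,0,0,0,-0.625],[0.375,0.735,0,0,0,-0.625],[0.375,0.735,0,0,0,-0.625],[0.375,0.735,0,0,0,-0.625],[0.375,0.735,0,0,0,-0.625]], jaw=0)

```text
time: 2.15
eef_pos: [0.5704, -0.0314, 0.2503]
tcp_rot: [0.999, -0.04, -0.0, 0.0]
contact_force: [1.0, 0.6, -0.6]
opening: -0.001
finger_force: 0.0
```

Run:
```python
from h import *
st=ctrl.get_state();im=ctrl.read_camera("wrist");save(im,"w1.png");C=cam("wrist",st);print(st["eef_pos"],R.from_quat(st["tcp_rot"]).as_matrix().round(3))
for t in("staple_box","rail_1"):
  for b in ctrl.silhouettes(t,"wrist")[:7]:
    r=cv2.minAreaRect(np.argwhere(b["pixels"])[:,::-1].astype(np.float32))
    q=cv2.boxPoints(r); z=.05 if t[0]=='r' else .019
    print(t,round(b["p"],2),q.round().tolist(),p2w([r[0]],z,C).round(4)[0])
```

```text
[ 0.57044789 -0.03143995  0.25034709] [[ 0.997 -0.08  -0.   ]
 [-0.08  -0.997 -0.   ]
 [-0.     0.    -1.   ]]
staple_box 0.95 [[306.0, 222.0], [349.0, 213.0], [363.0, 280.0], [321.0, 289.0]] [ 0.5199 -0.0429  0.019 ]
staple_box 0.93 [[208.0, 260.0], [256.0, 260.0], [256.0, 289.0], [208.0, 289.0]] [0.5027 0.0632 0.019 ]
staple_box 0.93 [[115.0, 253.0], [175.0, 248.0], [178.0, 282.0], [119.0, 288.0]] [0.5168 0.1491 0.019 ]
staple_box 0.7 [[438.0, 249.0], [477.0, 225.0], [514.0, 284.0], [475.0, 308.0]] [ 0.4918 -0.1848  0.019 ]
rail_1 0.97 [[151.0, 69.0], [214.0, 69.0], [214.0, 90.0], [151.0, 90.0]] [0.6859 0.0692 0.05  ]
rail_1 0.89 [[222.0, 67.0], [284.0, 67.0], [284.0, 90.0], [222.0, 90.0]] [0.6818 0.0129 0.05  ]
rail_1 0.64 [[292.0, 90.0], [293.0, 66.0], [355.0, 68.0], [354.0, 92.0]] [ 0.677  -0.0431  0.05  ]
```

View pics/w1.png

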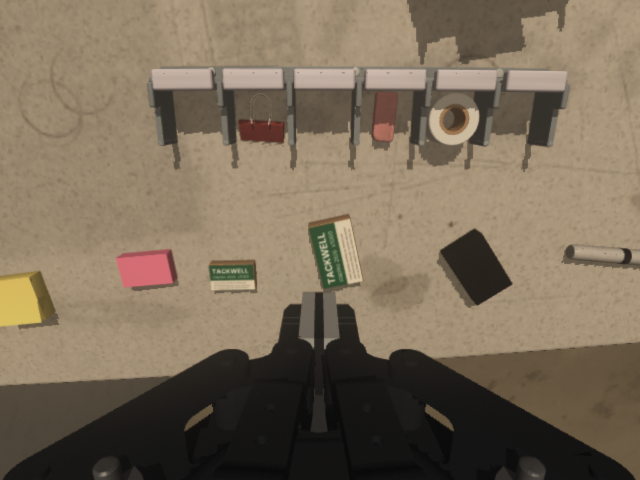

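Close up: the rail pieces run along row 79 (centres near columns 182, 253 and 323). The large green carton is at (336,252) and the small one at (232,276). Both cameras agree, so I'll tap rail 1.

Request:
apply_moves(series=[[0.144,0.125,-0.19,0,0,0],[0.144,0.125,-0.19,0,0,0],[0.144,0.125,-0.19,0,0,0],[0.144,0.125,-0.19,0,0,0],[0.144,0.125,-0.19,0,0,0],[0.144,0.125,-0.2065,0,0,0],[0.144,0.125,-0.217,0,0,0],[0.144,0.125,-0.222,0,0,0],[0.144,0.125,-0.2255,0,0,0],[0.144,0.125,-0.2275,0,0,0],[0.144,0.125,-0.2275,0,0,0]])

```text
time: 3.68
eef_pos: [0.6862, 0.0696, 0.0691]
tcp_rot: [0.999, -0.039, 0.0, 0.0]
contact_force: [-2.1, -0.1, 4.0]
opening: -0.0
finger_force: 1.5
```

Request:
apply_moves(series=[[0,0,-0.001,0,0,0],[0,0,-0.002,0,0,0],[0,0,-0.002,0,0,0]])

```text
time: 4.05
eef_pos: [0.6863, 0.0696, 0.0691]
tcp_rot: [0.999, -0.039, -0.0, 0.0]
contact_force: [-4.8, -1.1, 10.2]
opening: 0.001
finger_force: 4.7
```

Firm contact on rail 1 (10 N). Now I'll lift, then tap rail 2.

Request:
apply_moves(series=[[0,0,0.015,0,0,0],[-0.0055,-0.071,0.015,0,0,0],[-0.0055,-0.071,0.015,0,0,0],[-0.0055,-0.071,0.008,0,0,0],[-0.0055,-0.071,0.003,0,0,0],[-0.0055,-0.071,0.0,0,0,0],[-0.0055,-0.071,0.0,0,0,0]])

```text
time: 4.92
eef_pos: [0.6815, 0.0139, 0.0691]
tcp_rot: [0.999, -0.038, -0.001, 0.0]
contact_force: [-6.8, 0.3, 11.4]
opening: 0.001
finger_force: 5.7
```

Request:
apply_moves(series=[[0,0,0.015,0,0,0],[-0.0055,-0.071,0.015,0,0,0],[-0.0055,-0.071,0.015,0,0,0],[-0.0055,-0.071,0.008,0,0,0],[-0.0055,-0.071,0.003,0,0,0],[-0.0055,-0.071,0.0,0,0,0],[-0.0055,-0.071,0.0,0,0,0]])

```text
time: 5.8
eef_pos: [0.677, -0.0426, 0.0691]
tcp_rot: [0.999, -0.038, -0.001, 0.0]
contact_force: [-6.6, -0.5, 11.9]
opening: 0.001
finger_force: 5.9
```

Request:
apply_moves(series=[[0,0,0.05,0,0,0],[0,0,0.08,0,0,0]])

```text
time: 6.05
eef_pos: [0.6777, -0.0426, 0.132]
tcp_rot: [0.999, -0.038, 0.001, 0.0]
contact_force: [0.4, -0.8, -0.7]
opening: 0.002
finger_force: 0.0
```

Request:
apply_moves(series=[[-0.2,0.001,0.024,0,0,0.298],[-0.2,0.001,0.024,0,0,0.298],[-0.2,0.001,0.024,0,0,0.298],[-0.2,0.001,0.024,0,0,0.298],[-0.2,0.001,-0.06,0,0,0.298],[-0.2,0.001,-0.1,0,0,0.298],[-0.2,0.001,-0.12,0,0,0.298],[-0.2,0.001,-0.134,0,0,0.298],[-0.2,0.001,-0.134,0,0,0.298]], jaw=1)

```text
time: 7.18
eef_pos: [0.5179, -0.0431, 0.0237]
tcp_rot: [0.997, 0.078, 0.0, 0.0]
contact_force: [-0.6, 0.1, -0.1]
opening: 1.0
finger_force: 0.0
```

Run:
```python
from h import *
st=ctrl.get_state();im=ctrl.read_camera("wrist");save(im,"w2.png");print(st["eef_pos"],st["contact_force"])
```

```text
[ 0.51790709 -0.04305094  0.02368297] [-0.60188661  0.05227268 -0.0572243 ]
```

View pics/w2.png

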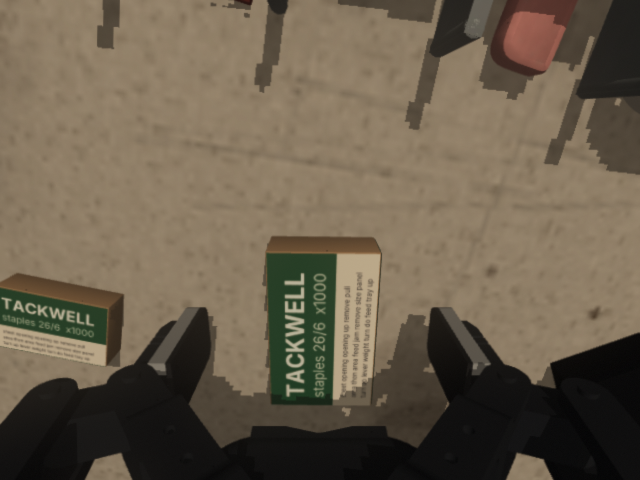

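The carton (columns 267–381) lies squarely between the open fingers (191–448). I'll close to a loose cage and swing it in line with gap 3.

Request:
apply_moves(series=[[0,0,0,0,0,0],[0,0,0,0,0,0],[0,0,0,0,0,0],[0,0,0,0,0,0],[0,0,0,0,0,0],[0,0,0,0,0,0]], jaw=0.51, squeeze=20)

```text
time: 7.98
eef_pos: [0.5173, -0.0431, 0.0236]
tcp_rot: [0.997, 0.078, 0.0, 0.0]
contact_force: [0.7, 0.3, 0.7]
opening: 0.511
finger_force: 0.3
```

Request:
apply_moves(series=[[0,0.002,0,0,0,-0.05],[0,0.004,0,0,0,-0.1],[0,0.007,0,0,0,-0.15],[0,0.009,0,0,0,-0.2],[0,0.012,0,0,0,-0.25],[0,0.0156,0,0,0,-0.3],[0,0.0156,0,0,0,-0.3],[0,0.0156,0,0,0,-0.3]])

```text
time: 8.98
eef_pos: [0.517, -0.0305, 0.0233]
tcp_rot: [0.999, -0.04, -0.0, -0.0]
contact_force: [-0.2, -0.8, -0.2]
opening: 0.51
finger_force: 0.0
```

Request:
apply_moves(series=[[0,0,0,0,0,0],[0,0,0,0,0,0],[0,0,0.02,0,0,0],[0,0,0.06,0,0,0],[-0.08,0.006,0.15,0,0,0],[-0.08,0.006,0.15,0,0,0],[-0.08,0.006,0.15,0,0,0]], jaw=0.8)

```text
time: 9.85
eef_pos: [0.4541, -0.026, 0.1466]
tcp_rot: [0.999, -0.04, 0.003, 0.001]
contact_force: [1.3, -0.4, -0.2]
opening: 0.797
finger_force: 0.0
```

Run:
```python
from h import *
st=ctrl.get_state();im=ctrl.read_camera("wrist");save(im,"w3.png");C=cam("wrist",st);print(st["eef_pos"])
for t in("staple_box","rail_1"):
  for b in ctrl.silhouettes(t,"wrist")[:7]:
    r=cv2.minAreaRect(np.argwhere(b["pixels"])[:,::-1].astype(np.float32))
    z=.05 if t[0]=='r' else .019
    print(t,round(b["p"],2),cv2.boxPoints(r).round().tolist(),p2w(cv2.boxPoints(r),z,C).round(3)[:,:2].tolist(),p2w([r[0]],z,C).round(4)[0])
```

```text
[ 0.45407837 -0.02604492  0.14660261]
staple_box 0.78 [[283.0, 91.0], [350.0, 89.0], [353.0, 196.0], [286.0, 198.0]] [[0.55, -0.011], [0.548, -0.052], [0.48, -0.051], [0.482, -0.005]] [ 0.5164 -0.0298  0.019 ]
staple_box 0.68 [[145.0, 160.0], [219.0, 158.0], [221.0, 202.0], [146.0, 205.0]] [[0.515, 0.085], [0.513, 0.035], [0.483, 0.039], [0.486, 0.09]] [0.4994 0.0623 0.019 ]
staple_box 0.65 [[6.0, 151.0], [98.0, 142.0], [103.0, 191.0], [11.0, 201.0]] [[0.529, 0.177], [0.53, 0.113], [0.497, 0.118], [0.496, 0.184]] [0.5133 0.1478 0.019 ]
staple_box 0.64 [[491.0, 138.0], [560.0, 102.0], [610.0, 195.0], [541.0, 232.0]] [[0.511, -0.142], [0.531, -0.186], [0.467, -0.227], [0.445, -0.181]] [ 0.4899 -0.1834  0.019 ]
```

View pics/w3.png

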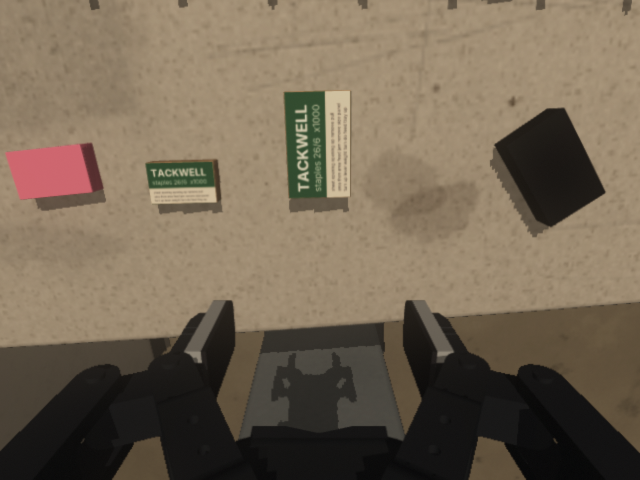

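The carton now points along gap 3 (columns 284–350, centre (0.516,-0.030), heading about -0.05). I'll shut the fingers, go down behind it and push.

Request:
apply_moves(series=[[0,0,0,0,0,0],[0,0,-0.05,0,0,0],[0,0,-0.1,0,0,0],[0,0,-0.135,0,0,0],[0,0,-0.149,0,0,0],[0,0,-0.149,0,0,0],[0,0,-0.149,0,0,0]], jaw=0.1)

```text
time: 10.88
eef_pos: [0.4543, -0.026, 0.0253]
tcp_rot: [0.999, -0.04, 0.001, 0.0]
contact_force: [-0.7, -0.8, 0.8]
opening: 0.099
finger_force: 0.0
```

Request:
apply_moves(series=[[0.012,-0.001,0,0,0,0],[0.024,-0.002,0,0,0,0],[0.036,-0.003,0,0,0,0],[0.048,-0.004,0,0,0,0],[0.06,-0.005,0,0,0,0],[0.072,-0.006,0,0,0,0],[0.084,-0.007,0,0,0,0],[0.096,-0.0075,0,0,0,0],[0.108,-0.0085,0,0,0,0],[0.116,-0.009,0,0,0,0],[0.116,-0.009,0,0,0,0]])

```text
time: 12.25
eef_pos: [0.5467, -0.0331, 0.0245]
tcp_rot: [0.999, -0.04, 0.0, 0.0]
contact_force: [0.1, -0.3, 0.2]
opening: 0.106
finger_force: 0.0
```

Run:
```python
from h import *
st=ctrl.get_state();im=ctrl.read_camera("wrist");save(im,"w4.png");print(st["eef_pos"],st["contact_force"])
```

```text
[ 0.54672061 -0.03312288  0.02449708] [ 0.07621834 -0.3337106   0.20057797]
```

View pics/w4.png

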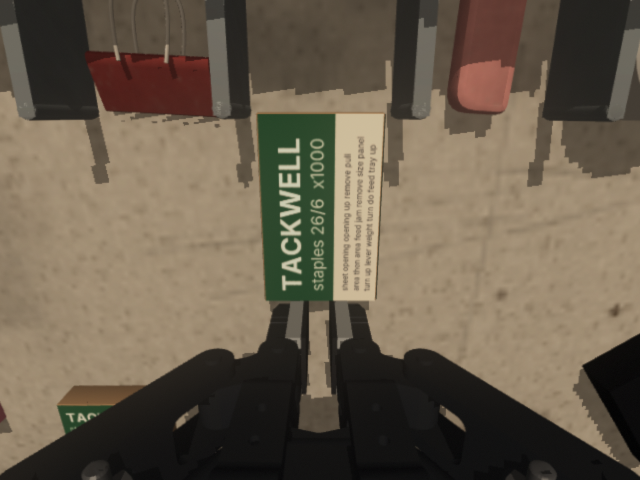

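The carton (columns 258–384) stands right in front of gap 3, between the dividers at about 240 and 400, so I'll push on.

Request:
apply_moves(series=[[0.01,-0.0008,0,0,0,0],[0.02,-0.0016,0,0,0,0],[0.03,-0.0024,0,0,0,0],[0.04,-0.0032,0,0,0,0],[0.048,-0.0038,0,0,0,0],[0.055,-0.0043,0,0,0,0],[0.059,-0.0046,0,0,0,0],[0.059,-0.0046,0,0,0,0]])

```text
time: 13.3
eef_pos: [0.5932, -0.0366, 0.0242]
tcp_rot: [0.999, -0.04, -0.0, -0.0]
contact_force: [-0.9, -0.0, -0.6]
opening: 0.102
finger_force: 0.3
```

Request:
apply_moves(series=[[0.0015,0,0,0,0,0],[0.003,0,0,0,0,0],[0.003,0,0,0,0,0]])

```text
time: 13.68
eef_pos: [0.5934, -0.0365, 0.0239]
tcp_rot: [0.999, -0.04, -0.003, -0.0]
contact_force: [-7.2, -0.7, 5.2]
opening: 0.098
finger_force: 3.6
```

Request:
apply_moves(series=[[0.002,0,0,0,0,0],[0.003,0,0,0,0,0],[0.003,0,0,0,0,0]])

```text
time: 14.05
eef_pos: [0.5935, -0.0363, 0.0234]
tcp_rot: [0.999, -0.039, -0.006, -0.0]
contact_force: [-12.6, -0.7, 8.5]
opening: 0.103
finger_force: 6.4
```

Request:
apply_moves(series=[[-0.02,0.001,0,0,0,0],[-0.06,0.004,0,0,0,0],[-0.1,0.007,0.08,0,0,0],[-0.1,0.007,0.2,0,0,0],[-0.1,0.007,0.2,0,0,0],[-0.1,0.007,0.2,0,0,0],[-0.1,0.007,0.2,0,0,0]])

```text
time: 14.92
eef_pos: [0.5177, -0.0309, 0.1837]
tcp_rot: [0.999, -0.04, 0.0, -0.0]
contact_force: [-0.0, -0.0, -0.2]
opening: 0.099
finger_force: 0.0
```

Run:
```python
from h import *
st=ctrl.get_state();im=ctrl.read_camera("wrist");save(im,"w5.png");C=cam("wrist",st);print(st["eef_pos"],st["contact_force"])
for b in ctrl.silhouettes("staple_box","wrist")[:2]:
    r=cv2.minAreaRect(np.argwhere(b["pixels"])[:,::-1].astype(np.float32))
    print(round(b["p"],2),p2w(cv2.boxPoints(r),.019,C).round(3)[:,:2].tolist(),p2w([r[0]],.019,C).round(4)[0])
```

```text
[ 0.5177476  -0.03094703  0.18368441] [-0.00291146 -0.0469219  -0.23740552]
0.72 [[0.519, 0.084], [0.516, 0.036], [0.485, 0.04], [0.487, 0.09]] [0.5019 0.0622 0.019 ]
0.72 [[0.533, 0.177], [0.534, 0.114], [0.498, 0.119], [0.496, 0.185]] [0.5156 0.1482 0.019 ]
```

View pics/w5.png

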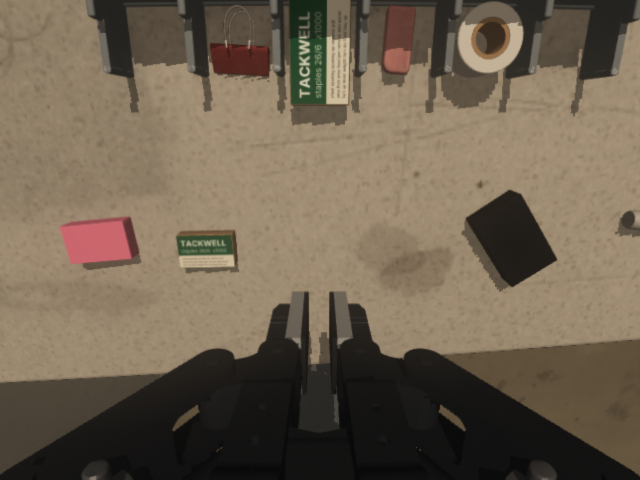

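The carton sits straight in gap 3 (columns 291–350, near end at row 105). Its neighbours are undisturbed, and it stayed put under 12 N, so it is home. Handing in.

```bash
python3 -c "
from plant import ctrl
print(ctrl.sign_off())"
```

```text
the job is handed in; nothing more can be done
None
```

I tapped rail pieces 1, 2 and 3 in order, then pushed the large green box of staples into the third gap until it was fully home against the back. Everything else was left where it was, and the job is handed in at about 15 s of the 54 s allowed.

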